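Put the spanner and caliper back in the sloping shadow tray and close its cover

ROBOT

A 6-joint arm with a two-finger parallel gripper is mounted at the origin on the work surface. World frame = base frame: x ahead of the robot, y to its left, z up, the work surface at z = 0. Lengths are in mm, angles in degrees, forces in N, time in s.
With the tool pointing down it reaches from about 350 to 850 mm from the base axis. Payload 8.1 kg.
Tool frame: the origin (TCP) lies midway between the tips of the shut fingers; the grasp point (between the pads) lies 19 mm behind it (hold_point_z is the z of the grasp point in the tool frame, in mm); z points along the fingers, y is the line along which they close (so a half turn about z gives the same grasp; the last joint's range is limited). The gripper opens to 85 mm and grips with 20 to 120 N. Pads are 22 mm wide; open, the fingers measure 114 mm over their backs; the gripper's body (76 mm by 85 mm) begins 54 mm behind the grasp point. The pads swing forward as they close: fully open they stand 13 mm farther back than shut.
Start: joints at [-72.445, 7.471, 85.268, -0, 87.261, -4.893], TCP at [229.132, -554.53, 231.292] pointing down, gripper open.
Joint ranges: [-169.43, 169.43], [-51.17, 129.36], [1.28, 143.12], [-76.62, 256.62], [0, 156.53], [-152.29, 152.29]. Speed limits (degrees/s): [136.94, 136.94, 159.86, 180, 180, 180].

INTERFACE

Orientations are given as [roll, pitch, yaw] about the fixed x, y, z axes, in that order (R = Rz(yaw) Ry(pitch) Rx(roll)).
In Python, from bench import sense, snapshot, hand_in, trace, place_of, hold_point_z gives the robot as it stands.
- The arm moves only by the shell command python3 -m handwheel 'ROWS' [FORCE]. ROWS is JSON, a list of rows, each a list of 7 numbers: the opening, from -1 (shut) to 1 (fully open), then the shift along the tool's x, y, z in cm, then the turn, a rotation vector about the tool's x, y, z in rad. A call has 1 to 12 rows; each row shifts and turns the commanded pose from where the row before left it, along the tool's axes as they then stand; what a row does not reach is not made up. A row lasts 1/12 s, in which the tool goes at most 41.7 mm and 7.16 degrees, less where a joint would pass 70% of its speed; a pose out of reach is approached as far as the arm can. A call with a gripper value outside its range is refused whole. The fingers move at their own pace and stop on an object; FORCE is the grip in N (left out, the last holds). Time passes only in rows, so rows that do not move let the fingers close. It gives the time, the measured TCP pose, the force, the opening and the grip force at its end, in the units of the state.
- sense(): the state, without advancing time (a new reading comes with each control period).
- snapshot(name): name is "side" or "top" or "wrist"; returns a dict with "image" (384x512x3 uint8, red, green, blue), "intrinsics" (3x3 intrinsics, pixels), "R" (3x3) and "t" (3): a world point X has camera coordinates R X + t. Camera axes: x right, y down, z forward; pixel columns grow to the right and rows downward; lengths in mm; the calibration is good to about 2 mm. A picture is of the moment at which its call begins. There is no depth.
- hand_in(): hands the job in; it is judged then, once.
Trained networks look in a picture, given as the dict that the camera call returned (one of the last four; its "shot" number tells which), for a name from the list of things; names that differ only in an ending like _2 or _b are one class to them, and where a whole thing is asked for, a point or a joint stands for the part that bears it (a point fixed in the world has none). Each returns a list of dicts, best first, with "conf" (0 to 1); they miss things now and then, are a little off and sometimes report something else, mostly with a low value. They report only what shows in the picture. A call takes as long as a camera call. They do not tell look-alikes from the thing itself.
- trace(picture, query): "pixels" (384x512 bool, what is visible of it).
- place_of(picture, query): "location" ([x, y, z] in mm, in world coordinates, good to about 4 mm: a listed point, or the origin of a listed thing).
The state is a dict: "time": time; "joint_pos": joint angles; "qd": joint speeds; "joint_efforts": joint torques, N m; "tool_pos": TCP position; "tcp_rot": TCP orientation; "ft_force": force on the tool from outside, world axes, zero at the start; "wrist_torque": the same for the moment, N m; "finger_gap": finger opening in mm; "grip_force": force on a finger pad.
Only numpy, scipy, OpenCV 4.12 (cv2) and the standard library are available. Lean on these libraries where they do the work, as an engineer would, in place of code of your own. Each camera call takes 0.05 s, during which the arm holds its last target. There are 200 camera calls.

TASK

Put away the two tools on the blue bench mat: lay the combination spanner and the caliper each flat and fully home in its own cut-out of the sloping foam tray, beside the torque wrench that already lies there, setting them down rather than dropping them. When both are in, swing the clear cover gently down until it is fully shut. Leave the torque wrench home in its place, and the radio board, the mast clamp and the yellow parts bin where they stand.

Things in the scene. Friction and masses are not known exactly. Their poses are not given: they have to be found in the camera images.
- tray: Fixed foam shadow tray on a stand, 300 mm wide, 222 mm along its 30 degree slope, low edge facing the mat. Origin: yellow pocket floor, middle, 80 mm above the bench; x up the slope (away from the mat), y across it (towards the robot), z square out of it. Black foam 12 mm, beige rim 20 mm above the floor. Rim inside x -112 to 104, y -148 to 148 mm. Tool frames line up with the tray's when home; none fits end for end.
- finger_channel (a point): middle of the finger channel (tray origin): 64 mm wide (tray x -32 to 32 mm), as deep as the pockets, right across the tray, so that fingers fit beside each tool's middle
- spanner_pocket (a point): where the spanner's origin lies when home, on the pocket floor (tray 0, -80, 0 mm). Cut-out = its outline plus 4 mm each side; ring end low, open end high
- spanner_pocket_end (a point): where point spanner_end lies when home (tray 80, -80, 0 mm)
- torque_wrench_pocket (a point): where the torque wrench's origin lies when home, on the pocket floor (tray 0, 0, 0 mm). Cut-out = its outline plus 3 mm each side; jaw end high
- torque_wrench_pocket_end (a point): where point torque_wrench_end lies when home (tray 80, 0, 0 mm)
- caliper_pocket (a point): where the caliper's origin lies when home, on the pocket floor (tray 0, 80, 0 mm). Cut-out = outline of its beam and rectangle round its jaws, plus 4 mm each side; jaws high, long jaws towards tray -y
- caliper_pocket_end (a point): where point caliper_end lies when home (tray -90, 80, 0 mm)
- cover (a joint): clear flat cover with an aluminium strip along its free edge, hinged along the tray's high edge. Angle in rad, 0 = shut on the rim, parallel to the tray; starts at 1.85 to 2.1, standing about upright. A friction hinge (0.35 N m) holds it wherever it is left: push it all the way (2 to 3 N near the edge, on its back)
- cover_hinge (a point): middle of the hinge axis, along tray y, at tray (110, 0, 21) mm. Panel 4 mm thick, 296 mm wide, reaching 229 mm from the hinge. At joint value t it runs from the hinge along tray (-cos t, 0, sin t) and its back faces tray (sin t, 0, cos t)
- cover_edge (a point): middle of the cover's free edge strip (10 x 8 mm), 224 mm from the hinge
- spanner: steel combination spanner 176 mm long, 9 mm thick, lying flat on the mat. Origin: underside at mid-length; x along it towards the open end, z up. Shank 12 mm wide (x -64 to 58 mm), ring end 24 mm across centred at x = -76 mm, open end 36 mm wide at x 58 to 88 mm. About 0.17 kg. Grip the shank near the origin
- spanner_end (a point): point on the underside of the spanner's open end, 80 mm from its origin along x
- torque_wrench: small torque wrench 173 mm long, already home in its cut-out between the other two; leave it there. blue rectangular handle 18 mm wide, 14 mm high (x -85 to 45 mm), then a steel neck 10 mm wide and an open jaw head 22 mm wide, 8 mm thick (x 62 to 88 mm). Origin: underside, near mid-length; x towards the jaw, z up. When home its handle stands 2 mm above the foam
- torque_wrench_end (a point): point under the torque wrench's jaw head, 80 mm from its origin along x
- caliper: digital caliper 147 mm long, shut: steel beam 14 mm wide, 5 mm thick (x -95 to 45 mm), black display body 26 mm wide, 13 mm high (x -28 to 26 mm), steel jaws 6 mm thick at x 28 to 52 mm, the long ones reaching to y = -42 mm and the short ones to y = +20 mm. Origin: underside, below the middle of the display body; x towards the jaws, z up. About 0.14 kg. Grip the display body across y
- caliper_end (a point): point under the tail of the caliper's beam, 90 mm from its origin along -x
- radio_board: loose green circuit board with a metal shield can, 75 x 50 x 9 mm, on the bench between mat and stand; origin at its underside. Leave alone
- mast_clamp: loose aluminium angle bracket with a U-bolt, 80 x 80 x 62 mm, on the bench behind the stand; origin at its underside. Leave alone
- parts_bin: loose yellow bin with hardware, 110 x 160 x 60 mm, on the bench beyond the mat; origin at its underside. Leave alone
Not all that is in view belongs to the job. What is shaped like the caliper but orange is not meant. What is shaped like the spanner but red is not meant.

How it is judged:
By the outcome, as a careful person would: the job done as asked, in the order asked, and still so for the second after the job is handed in, with the robot touching nothing.
It also fails if it takes over 72 s, if anything falls off the work surface, if the arm or the gripper's body presses on something with over 40 N, if the wrist force passes 120 N, or if a joint passes its speed limit or range.

## Working session

There is one attempt and no reset: what is moved stays moved. The work goes in short steps, Python scripts to look and compute and a shell command to move; the robot and the scene stay as the last step left them, time stands still between calls to the robot, and variables do not carry over. Pictures are saved under pics/ and viewed, at most 10 in all, crops included, and the job is handed in when it is done.

```bash
ls; mkdir -p pics; cat > h.py <<'E'
import numpy as np,cv2
from bench import *
from scipy.spatial.transform import Rotation as Ro
def save(p,n,box=None,s=1):
    im=cv2.cvtColor(p["image"],cv2.COLOR_RGB2BGR)
    if box: im=im[box[1]:box[3],box[0]:box[2]]
    cv2.imwrite("pics/"+n,cv2.resize(im,None,fx=s,fy=s,interpolation=cv2.INTER_CUBIC))
def proj(p,X):
    c=np.atleast_2d(X)@p["R"].T+p["t"]; q=c@np.array(p["intrinsics"]).T; return q[:,:2]/q[:,2:]
def ray(p,uv,z):
    R=np.array(p["R"]);C=-R.T@p["t"];uv=np.atleast_2d(uv)
    d=np.c_[uv,np.ones(len(uv))]@np.linalg.inv(p["intrinsics"]).T@R
    return C+d*((z-C[2])/d[:,2])[:,None]
E
python3 - <<'E'
from h import *
T=snapshot("top");S=snapshot("side")
im=np.vstack([T["image"],S["image"]]);cv2.imwrite("pics/a.png",cv2.cvtColor(np.hstack([T["image"],S["image"]])[:,:,::-1].copy()[:, :, ::-1],cv2.COLOR_RGB2BGR)) if 0 else None
save(T,"top1.png",None,1.5);save(S,"side1.png",None,1.5)
for n,p in(("T",T),("S",S)):
  for q in["finger_channel","spanner_pocket","spanner_pocket_end","torque_wrench_pocket","torque_wrench_pocket_end","caliper_pocket","caliper_pocket_end","cover_hinge","cover_edge","spanner","spanner_end","caliper","caliper_end","torque_wrench","torque_wrench_end","radio_board","mast_clamp","parts_bin"]:
    r=place_of(p,q)
    print(n,q,[(round(d["conf"],2),np.round(d["location"]).tolist(),np.round(proj(p,d["location"])[0]).tolist()) for d in r[:3]])
print(sense(),hold_point_z)
E
```

```text
pics
T finger_channel [(0.78, [541.0, 195.0, 81.0], [176.0, 208.0])]
T spanner_pocket [(0.67, [621.0, 196.0, 81.0], [176.0, 183.0]), (0.58, [736.0, -268.0, 3.0], [317.0, 152.0]), (0.21, [542.0, 282.0, 151.0], [142.0, 207.0])]
T spanner_pocket_end [(0.59, [624.0, 268.0, 124.0], [150.0, 181.0])]
T torque_wrench_pocket [(0.67, [485.0, -368.0, 2.0], [347.0, 226.0]), (0.63, [545.0, 200.0, 79.0], [175.0, 206.0]), (0.36, [542.0, 266.0, 120.0], [150.0, 207.0])]
T torque_wrench_pocket_end [(0.56, [543.0, 265.0, 121.0], [151.0, 207.0]), (0.18, [463.0, 120.0, 34.0], [201.0, 232.0])]
T caliper_pocket [(0.68, [459.0, 199.0, 82.0], [174.0, 233.0]), (0.45, [756.0, -72.0, -3.0], [260.0, 146.0])]
T caliper_pocket_end [(0.86, [462.0, 119.0, 35.0], [202.0, 232.0]), (0.45, [756.0, -72.0, -3.0], [260.0, 146.0]), (0.4, [402.0, -357.0, 6.0], [344.0, 251.0])]
T cover_hinge [(0.91, [539.0, 283.0, 154.0], [141.0, 208.0])]
T cover_edge [(0.79, [544.0, 242.0, 372.0], [129.0, 204.0])]
T spanner [(0.67, [818.0, 129.0, 0.0], [202.0, 128.0]), (0.56, [547.0, -190.0, 1.0], [294.0, 207.0]), (0.19, [624.0, 270.0, 122.0
[... 2670 characters left out ...]
, 'joint_pos': array([-7.24450361e+01,  7.46981985e+00,  8.52683020e+01,  1.05343361e-03,
        8.72602024e+01, -4.89441001e+00]), 'qd': array([-0.02502385, -0.01276932, -0.07070729,  0.05467503,  0.0259069 ,
       -0.0389244 ]), 'joint_efforts': array([-1.01209233e-03, -5.69306195e+01, -5.00855076e+01, -2.37588920e-04,
        1.25158655e-03, -1.53723460e-05]), 'tool_pos': array([ 229.13689427, -554.53394701,  231.30145206]), 'tcp_rot': array([ 1.79998241e+02, -9.05416400e-04,  2.24493236e+01]), 'ft_force': array([-0.07184846,  0.34246546,  0.35163978]), 'wrist_torque': array([ 0.00287633,  0.005235  , -0.04568991]), 'grip_force': 0.0, 'finger_gap': 85.18493589697319} -18.700000000000003
```

View pics/top1.png

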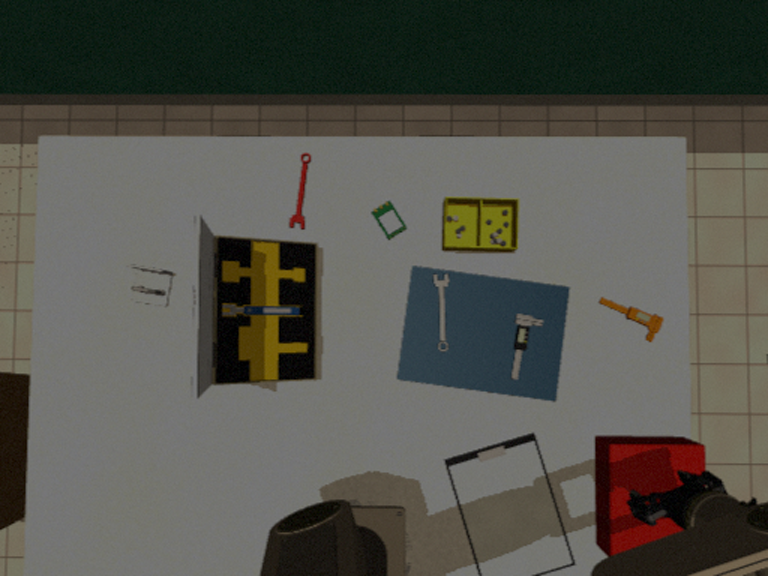

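View pics/side1.png

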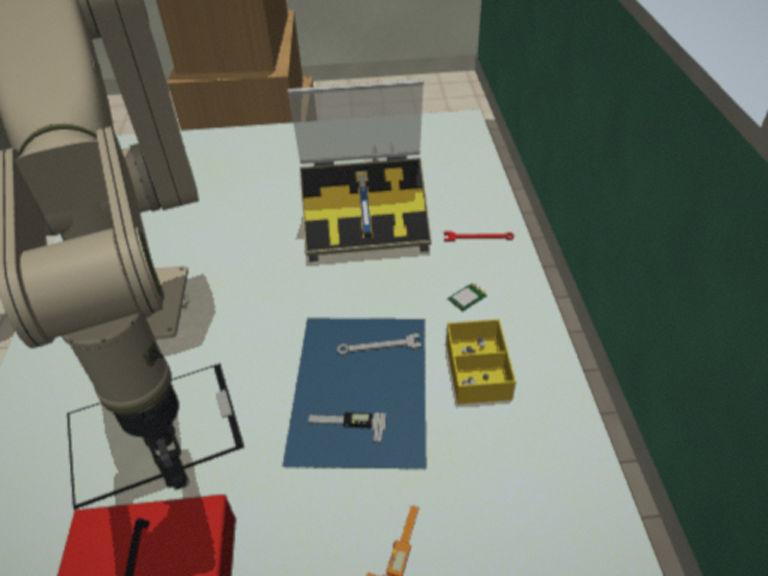

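Candidates (pixels in the 1.5x top picture): the steel spanner is at (441,313) on the mat and its red look-alike at (300,190). The steel and black caliper is at (523,345) on the mat and its orange look-alike at (635,320). I choose the two on the mat. The tray faces the mat with the cover upright at x≈205, and the side picture agrees.

```bash
cat >> h.py <<'E'
def plan(pos,rpy=None,R=None,step=30.,s=None):
    s=s or sense(); A=Ro.from_euler('xyz',s["tcp_rot"],degrees=True)
    if rpy is not None: R=Ro.from_euler('xyz',rpy,degrees=True)
    if R is None: R=A
    d=np.array(pos)-s["tool_pos"]
    n=max(1,int(np.ceil(np.linalg.norm(d)/step)))
    rv=(A.inv()*R).as_rotvec(); m=max(1,int(np.ceil(np.linalg.norm(rv)/.11)))
    print("shift first: tool cm total",np.round(A.inv().apply(d)/10,2),"n",n,"each",np.round(A.inv().apply(d)/10/n,3),"| after-turn axes total",np.round(R.inv().apply(d)/10,2),"| turn",np.round(rv,4),"n",m,"each",np.round(rv/m,4))
E
python3 - <<'E'
from h import *
T=snapshot("top");save(T,"crop1.png",(265,170,440,270),4)
for q,z in(("spanner",6),("caliper",8)):
  for r in trace(T,q):
    m=r["pixels"].astype(bool);v,u=np.nonzero(m)
    if len(u)<10: continue
    P=ray(T,np.c_[u,v],z)[:,:2];c=P.mean(0);w=np.linalg.svd(P-c,full_matrices=False)[2][0]
    print(q,round(r["conf"],2),len(u),c.round(),np.round(np.degrees(np.arctan2(w[1],w[0])),1),T["image"][m].mean(0).round())
plan([545,-190,200],[180,0,0])
E
```

```text
spanner 0.62 174 [ 562. -189.] -178.9 [101.  99.  93.]
spanner 0.5 226 [814. 134.] 173.9 [109.  40.  36.]
caliper 0.87 357 [ 487. -369.] 165.2 [74. 73. 67.]
caliper 0.8 393 [ 535. -629.] -119.2 [108.  74.  35.]
shift first: tool cm total [ 43.11 -21.63   3.13] n 17 each [ 2.536 -1.272  0.184] | after-turn axes total [ 31.59 -36.45   3.13] | turn [ 0.     -0.      0.3917] n 4 each [ 0.     -0.      0.0979]
```

View pics/crop1.png

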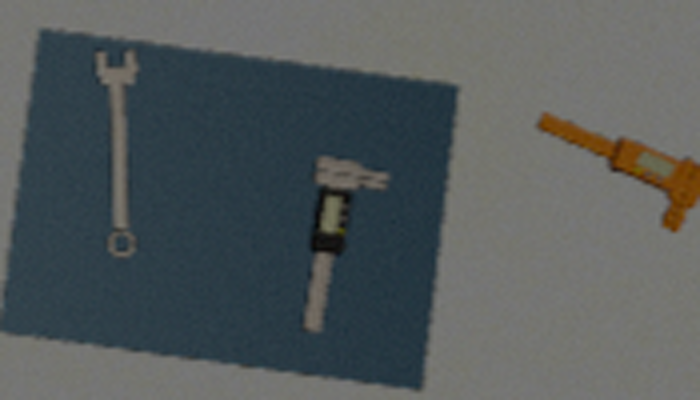

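The crop shows the steel spanner at (118,150), open end up (+x), and the grey and black caliper at (333,220). The orange one lies off the mat.

```bash
python3 -m handwheel '[[1,2.5,-1.2,0.2,0,0,0],[1,2.5,-1.2,0.2,0,0,0],[1,2.5,-1.2,0.2,0,0,0],[1,2.5,-1.2,0.2,0,0,0],[1,2.5,-1.2,0.2,0,0,0],[1,2.5,-1.3,0.2,0,0,0],[1,2.5,-1.3,0.2,0,0,0],[1,2.5,-1.3,0.2,0,0,0],[1,2.5,-1.3,0.2,0,0,0],[1,2.5,-1.3,0.2,0,0,0],[1,2.5,-1.3,0.2,0,0,0],[1,2.5,-1.3,0.2,0,0,0]]' 40
python3 -m handwheel '[[1,2.6,-1.2,0.2,0,0,0],[1,2.6,-1.2,0.2,0,0,0],[1,2.6,-1.3,0.2,0,0,0],[1,2.6,-1.3,0.2,0,0,0],[1,2.6,-1.3,0.2,0,0,0],[1,0,0,0,0,0,0.1],[1,0,0,0,0,0,0.1],[1,0,0,0,0,0,0.1],[1,0,0,0,0,0,0.09],[1,0,0,0,0,0,0]]'
python3 - <<'E'
from h import *
W=snapshot("wrist");save(W,"w1.png",None,1.2)
s=sense();print(s["tool_pos"],s["tcp_rot"])
for q in["spanner","spanner_end","caliper","caliper_end"]:
    print(q,[(round(d["conf"],2),np.round(d["location"],1).tolist(),np.round(proj(W,d["location"])[0]).tolist()) for d in place_of(W,q)[:3]])
for r in trace(W,"spanner")[:2]:
    m=r["pixels"].astype(np.uint8);print(r["conf"],m.sum())
    v,u=np.nonzero(m);P=ray(W,np.c_[u,v],10)[:,:2];b=cv2.minAreaRect(P.astype(np.float32));print(b,P.min(0),P.max(0))
    for x0,x1 in((495,505),(515,525),(540,550),(565,575),(585,595)):
        k=(P[:,0]>x0)&(P[:,0]<x1);print(x0,k.sum(),P[k,1].mean() if k.any() else 0)
E
```

```text
time: 3.05
tool_pos: [449.5, -299.3, 207.4]
tcp_rot: [180.0, -0.0, 22.4]
ft_force: [0.7, -0.2, 0.1]
finger_gap: 85.7
grip_force: 0.0
time: 3.88
tool_pos: [544.9, -192.4, 197.3]
tcp_rot: [-180.0, 0.0, -0.1]
ft_force: [-0.2, -0.3, 0.4]
finger_gap: 85.7
grip_force: 0.0
[ 544.87674833 -192.45296659  197.30787751] [-1.79997973e+02 -6.98094087e-04  1.95250512e-01]
spanner [(0.9, [544.0, -192.3, -1.2], [254.0, 164.0]), (0.26, [486.1, -367.7, 2.2], [413.0, 216.0])]
spanner_end [(0.87, [625.0, -186.6, 3.6], [248.0, 84.0])]
caliper []
caliper_end []
0.73 2359
((543.0518798828125, -192.15992736816406), (173.65432739257812, 34.55638122558594), 4.052235126495361) [ 456.26492436 -204.31309537] [ 629.57745419 -169.29362604]
495 88 -190.36622038708757
515 114 -190.19052908854306
540 91 -189.43625745063275
565 102 -188.32152893520487
585 121 -188.02811963204977
```

View pics/w1.png

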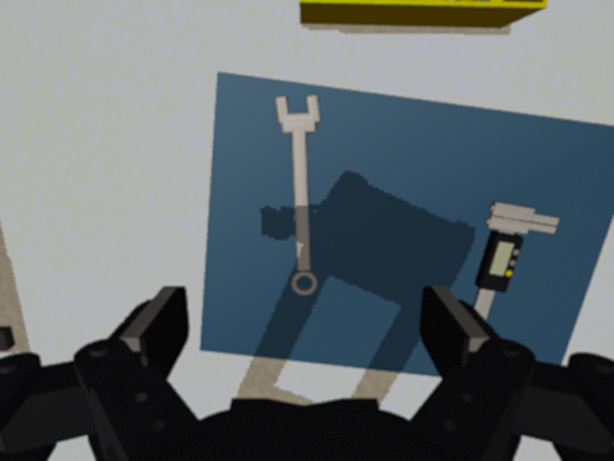

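The wrist view shows the spanner under the gripper with its middle at (302,200) and open end up, and the caliper at (500,260). The measured spanner is at (543,-189.5), yaw 1.5°, length about 174 mm as expected.

```bash
python3 -m handwheel '[[1,-0.2,-0.3,2,0,0,-0.023],[1,0,0,3,0,0,0],[1,0,0,3,0,0,0],[1,0,0,3,0,0,0],[1,0,0,3,0,0,0],[1,0,0,2.3,0,0,0],[1,0,0,1.5,0,0,0],[1,0,0,1.0,0,0,0],[0.2,0,0,0.5,0,0,0],[0,0,0,0,0,0,0],[-0.3,0,0,0,0,0,0],[-0.3,0,0,0,0,0,0]]' 40
python3 -m handwheel '[[-1,0,0,0,0,0,0],[-1,0,0,0,0,0,0],[-1,0,0,0,0,0,0],[-1,0,0,0,0,0,0],[-1,0,0,0,0,0,0],[-1,0,0,0,0,0,0],[-1,0,0,0,0,0,0]]'
```

```text
time: 5.18
tool_pos: [544.0, -190.1, 5.9]
tcp_rot: [179.9, -0.1, 1.4]
ft_force: [-0.4, -0.8, 0.3]
finger_gap: 39.2
grip_force: 0.0
time: 5.77
tool_pos: [543.8, -190.0, 5.6]
tcp_rot: [179.9, -0.1, 1.4]
ft_force: [-1.0, 1.1, 7.4]
finger_gap: 10.5
grip_force: 40.5
```

```bash
python3 -m handwheel '[[-1,0,0,-0.5,0,0,0],[-1,0,0,-1.5,0,0,0],[-1,0,0,-2.5,0,0,0],[-1,0,0,-2.5,0,0,0],[-1,0,0,-2.5,0,0,0],[-1,0,0,-2.5,0,0,0],[-1,0,0,-2.5,0,0,0],[-1,0,0,-2.5,0,0,0],[-1,0,0,-2.5,0,0,0],[-1,0,0,-2.5,0,0,0],[-1,0,0,-2.5,0,0,0],[-1,0,0,0,0,0,0]]' 60
python3 - <<'E'
from h import *
plan([590,97,253],[180,-30,90])
A=Ro.from_euler('xyz',sense()["tcp_rot"],degrees=True)
plan([590,97,253],[180,0,90])
E
```

```text
time: 6.77
tool_pos: [545.0, -190.5, 255.9]
tcp_rot: [179.8, -0.5, 1.4]
ft_force: [1.2, -0.5, -0.2]
finger_gap: 9.4
grip_force: 59.4
shift first: tool cm total [  5.22 -28.63   0.22] n 10 each [ 0.522 -2.863  0.022] | after-turn axes total [24.75  4.5  14.62] | turn [ 0.4127  0.4108 -1.5048] n 15 each [ 0.0275  0.0274 -0.1003]
shift first: tool cm total [  5.22 -28.63   0.22] n 10 each [ 0.522 -2.863  0.022] | after-turn axes total [28.75  4.5   0.29] | turn [ 0.0091 -0.0033 -1.5459] n 15 each [ 0.0006 -0.0002 -0.1031]
```

```bash
python3 -m handwheel '[[-1,0.5,-2.85,0,0,0,0],[-1,0.5,-2.85,0,0,0,0],[-1,0.5,-2.85,0,0,0,0],[-1,0.5,-2.85,0,0,0,0],[-1,0.5,-2.85,0,0,0,0],[-1,0.5,-2.85,0,0,0,0],[-1,0.5,-2.85,0,0,0,0],[-1,0.5,-2.85,0,0,0,0],[-1,0.5,-2.85,0,0,0,0],[-1,0.5,-2.85,0,0,0,0],[-1,0,0,0,0,0,0]]'
python3 -m handwheel '[[-1,0,0,0,0.028,0.027,-0.1],[-1,0,0,0,0.028,0.027,-0.1],[-1,0,0,0,0.028,0.027,-0.1],[-1,0,0,0,0.028,0.027,-0.1],[-1,0,0,0,0.028,0.027,-0.1],[-1,0,0,0,0.028,0.027,-0.1],[-1,0,0,0,0.028,0.027,-0.1],[-1,0,0,0,0.028,0.027,-0.1]]'
python3 -m handwheel '[[-1,0,0,0,0.028,0.027,-0.1],[-1,0,0,0,0.028,0.027,-0.1],[-1,0,0,0,0.028,0.027,-0.1],[-1,0,0,0,0.028,0.027,-0.1],[-1,0,0,0,0.028,0.027,-0.1],[-1,0,0,0,0.028,0.027,-0.1],[-1,0,0,0,0.028,0.027,-0.1],[-1,0,0,0,0,0,0]]'
python3 - <<'E'
from h import *
W=snapshot("wrist");save(W,"w2.png",None,1.5)
s=sense();print(s["tool_pos"],s["tcp_rot"],s["joint_pos"].round(), (-np.array(W["R"]).T@W["t"]).round())
for q in["finger_channel","spanner_pocket","spanner_pocket_end","torque_wrench_pocket","torque_wrench_pocket_end","caliper_pocket","caliper_pocket_end","cover_hinge","spanner","spanner_end"]:
    print(q,[(round(d["conf"],2),np.round(d["location"],1).tolist(),np.round(proj(W,d["location"])[0]).tolist()) for d in place_of(W,q)[:3]])
R=Ro.from_euler('xyz',[0,-30,90],degrees=True);O=np.array([542,197,80])
for p in [(-112,-148,20),(104,-148,20),(104,148,20),(-112,148,20)]+[(x,y,12) for x in(-32,32) for y in(-148,-50,50,148)]: print(p,(1.5*proj(W,O+R.apply(p))[0]).round())
E
```

```text
time: 7.68
tool_pos: [585.2, 101.5, 248.2]
tcp_rot: [-179.9, 0.1, 1.6]
ft_force: [-0.3, -0.4, -1.2]
finger_gap: 9.3
grip_force: 59.4
time: 8.35
tool_pos: [585.2, 96.3, 248.6]
tcp_rot: [-173.1, -16.0, 46.9]
ft_force: [0.2, 0.3, -1.9]
finger_gap: 10.0
grip_force: 59.4
time: 9.02
tool_pos: [585.3, 95.5, 247.4]
tcp_rot: [-178.8, -30.3, 89.4]
ft_force: [-0.2, 0.1, -1.7]
finger_gap: 9.7
grip_force: 59.4
[585.49606284  95.71210428 247.69168505] [-178.65677723  -30.25651061   89.02868868] [-13.   8.  88.  29.  92. -14.] [588.  82. 403.]
finger_channel [(0.89, [544.6, 199.2, 79.9], [218.0, 160.0])]
spanner_pocket [(0.86, [617.9, 196.4, 79.8], [288.0, 162.0]), (0.55, [543.6, 281.3, 152.0], [210.0, 48.0])]
spanner_pocket_end [(0.98, [627.4, 271.4, 121.4], [299.0, 76.0])]
torque_wrench_pocket [(0.76, [543.7, 196.2, 79.5], [218.0, 163.0]), (0.65, [543.8, 281.3, 149.2], [211.0, 50.0]), (0.59, [625.5, 270.2, 121.3], [297.0, 77.0])]
torque_wrench_pocket_end [(0.78, [544.0, 266.7, 123.4], [214.0, 80.0])]
caliper_pocket [(0.71, [543.6, 197.5, 79.6], [218.0, 161.0]), (0.68, [465.6, 196.9, 82.9], [143.0, 161.0])]
caliper_pocket_end [(0.85, [467.6, 118.0, 38.8], [152.0, 241.0])]
cover_hinge [(0.93, [545.4, 282.4, 152.6], [212.0, 46.0])]
spanner [(0.82, [587.4, 90.9, 240.5], [259.0, 256.0]), (0.72, [823.7, 135.8, -0.5], [451.0, 229.0])]
spanner_end [(0.7, [742.9, 142.4, 4.8], [386.0, 223.0]), (0.57, [584.2, 166.0, 283.8], [250.0, 69.0])]
(-112, -148, 20) [531. 400.]
(104, -148, 20) [558.  78.]
(104, 148, 20) [74. 83.]
(-112, 148, 20) [124. 399.]
(-32, -148, 12) [537. 290.]
(-32, -50, 12) [395. 291.]
(-32, 50, 12) [252. 291.]
(-32, 148, 12) [114. 291.]
(32, -148, 12) [544. 197.]
(32, -50, 12) [395. 198.]
(32, 50, 12) [245. 199.]
(32, 148, 12) [100. 200.]
```

View pics/w2.png

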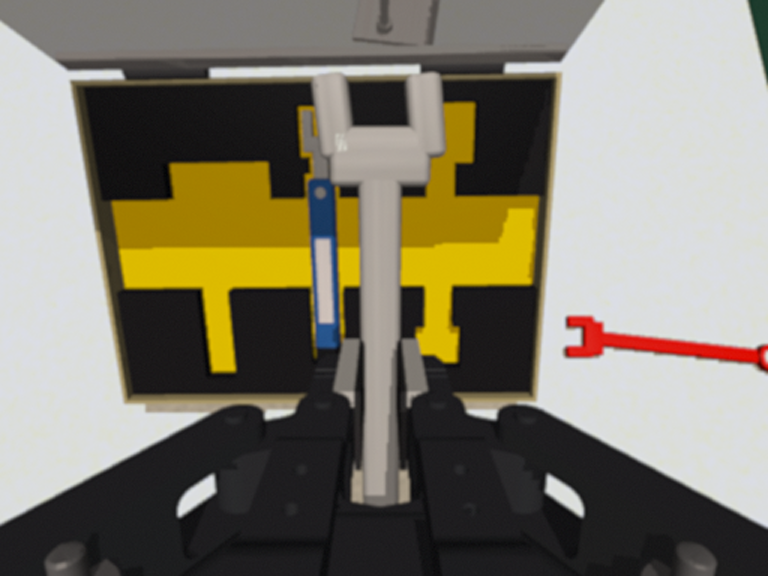

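The wrist view shows the spanner held straight along tool x, with its shank at column 380. The tray lies below, with the empty spanner cut-out at (438,300), the caliper cut-out at (218,330) and the torque wrench at (322,260). Next I fit the tray pose to the yellow areas.

```bash
cat > fit.py <<'E'
from h import *
from scipy.optimize import minimize
rects=[(-32,32,-148,148),(-68,62,-90,-70),(54,92,-102,-58),(-92,-60,-96,-64), # spanner (ring as square, approx)
 (-99,49,69,91),(24,56,34,104)]
def inside(P):
    m=np.zeros(len(P),bool)
    for i,(a,b,c,d) in enumerate(rects):
        if i==3: m|=np.hypot(P[:,0]+76,P[:,1]+80)<16
        else: m|=(P[:,0]>a)&(P[:,0]<b)&(P[:,1]>c)&(P[:,1]<d)
    return m
def pts(W,q,uv,z):
    Rt=Ro.from_euler('xyz',[0,-30,90+q[2]],degrees=True).as_matrix();o=np.array([q[0],q[1],80])
    R=np.array(W["R"]);C=Rt.T@(-R.T@W["t"]-o)
    d=np.c_[uv,np.ones(len(uv))]@np.linalg.inv(W["intrinsics"]).T@R@Rt
    return (C+d*((z-C[2])/d[:,2])[:,None])[:,:2]
def fit(W,q0=(543,197,0),extra=None):
    hsv=cv2.cvtColor(W["image"],cv2.COLOR_RGB2HSV);h,s,v=[hsv[...,i].astype(int) for i in range(3)]
    yel=(abs(h-24)<8)&(s>150)&(v>60);blk=(v<50)
    vv,uu=np.mgrid[0:384,0:512];uv=np.c_[uu.ravel(),vv.ravel()].astype(float)
    P=pts(W,q0,uv,12);reg=(abs(P[:,1])<135)&(P[:,0]>-100)&(P[:,0]<98)&(yel|blk).ravel()
    y=P[:,1]; reg&=(abs(y)>14)
    if extra is not None: reg&=extra(P,uv)
    uv=uv[reg];Y=yel.ravel()[reg]
    f=lambda q:np.mean((inside(pts(W,q,uv,12))&inside(pts(W,q,uv,0)))!=Y)
    r=minimize(f,q0,method="Nelder-Mead",options=dict(initial_simplex=[np.array(q0)+d for d in([0,0,0],[4,0,0],[0,4,0],[0,0,2])],xatol=.05,fatol=1e-5))
    return r.x,r.fun,len(Y)
E
python3 - <<'E'
from fit import *
W=snapshot("wrist")
# drop fingers/tool area
print(fit(W,extra=lambda P,uv:~((uv[:,0]>205)&(uv[:,0]<300)&(uv[:,1]<130))&~((uv[:,0]>235)&(uv[:,0]<275))&~((uv[:,1]>225)&(uv[:,0]>190)&(uv[:,0]<312))))
E
```

```text
(array([5.43366827e+02, 1.97988069e+02, 2.86643734e-01]), np.float64(0.021052003816793893), 33536)
```

```bash
cat >> h.py <<'E'
TR=Ro.from_euler('xyz',[0,-30,90.3],degrees=True);TO=np.array([543.4,198,80])
tw=lambda p:TO+TR.apply(p)
def tray_state():
    s=sense();print("t",round(s["time"],2),"tcp in tray",TR.inv().apply(s["tool_pos"]-TO).round(1),"dev deg",np.degrees((Ro.from_euler('xyz',s["tcp_rot"],degrees=True).inv()*TR*Ro.from_euler('x',180,degrees=True)).as_rotvec()).round(2),"F tray",TR.inv().apply(s["ft_force"]).round(1),"gap",round(s["finger_gap"],1),round(s["grip_force"]))
E
python3 - <<'E'
from h import *
tray_state()
plan(tw([0.5,-80,50]),[180,-30,90.3])
E
```

```text
t 9.62 tcp in tray [ -3.2 -41.8 197.5] dev deg [-0.62 -0.26 -0.87] F tray [-0.8  0.1 -1.8] gap 9.7 59
shift first: tool cm total [ 0.36  3.97 14.71] n 6 each [0.06  0.662 2.452] | after-turn axes total [ 0.37  3.82 14.75] | turn [-0.0108 -0.0046 -0.0151] n 1 each [-0.0108 -0.0046 -0.0151]
```

```bash
python3 -m handwheel '[[-1,0,0,0,-0.011,-0.005,-0.015],[-1,0.1,0.8,2,0,0,0],[-1,0.1,0.8,2.5,0,0,0],[-1,0.1,0.8,2.5,0,0,0],[-1,0.1,0.8,2.5,0,0,0],[-1,0,0.6,2.5,0,0,0],[-1,0,0,2.5,0,0,0],[-1,0,0,0,0,0,0]]'
python3 - <<'E'
from fit import *
tray_state()
W=snapshot("wrist");save(W,"w3.png",None,1.5)
print(fit(W,q0=(543.4,198,.3),extra=lambda P,uv:(P[:,1]>14)&(uv[:,1]<225)))
# predicted spanner tip in held pose vs home
s=sense();A=Ro.from_euler('xyz',s["tcp_rot"],degrees=True)
for x,y in((88,18),(88,-18),(58,18),(58,-18)): print((x,y),"held top",(1.5*proj(W,s["tool_pos"]+A.apply([x-.5,-y,-5]))[0]).round(),"pocket foam edge",(1.5*proj(W,tw([x+(4 if x>60 else -4),-80+y+np.sign(y)*4,12]))[0]).round())
E
```

```text
time: 10.28
tool_pos: [619.9, 174.9, 120.1]
tcp_rot: [-179.5, -30.0, 90.2]
ft_force: [-1.7, -0.6, -2.9]
finger_gap: 9.7
grip_force: 59.3
t 10.28 tcp in tray [ -0.3 -76.4  46.5] dev deg [-0.44 -0.01 -0.1 ] F tray [-1.9  1.7 -2.2] gap 9.7 59
(array([544.01982397, 198.24988524,   0.76953597]), np.float64(6.046314771146986e-05), 16539)
(88, 18) held top [314.  64.] pocket foam edge [327.  71.]
(88, -18) held top [456.  64.] pocket foam edge [458.  70.]
(58, 18) held top [318. 184.] pocket foam edge [330. 186.]
(58, -18) held top [451. 184.] pocket foam edge [454. 186.]
```

View pics/w3.png

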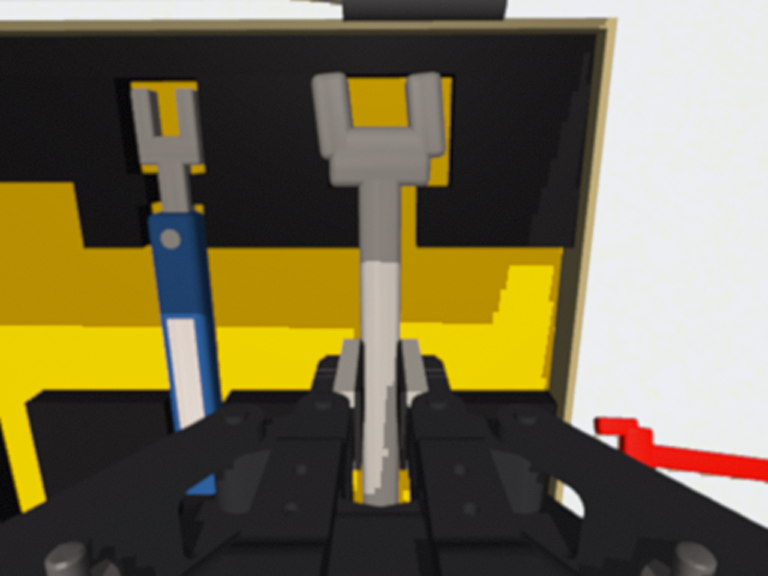

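The spanner lines up with its cut-out, whose right edge is at column 451 and top edge at row 76. The spanner head spans columns 313–443, so it needs about 2–3 mm more towards tool +y. I'll go partway down and look again.

```bash
python3 -m handwheel '[[-1,0.1,0.25,0.5,-0.008,0,0],[-1,0,0,1,0,0,0],[-1,0,0,0.7,0,0,0],[-1,0,0,0,0,0,0],[-1,0,0,0,0,0,0]]'
python3 - <<'E'
from fit import *
tray_state()
W=snapshot("wrist");save(W,"w4.png",(150,0,384,300),2)
print(fit(W,q0=(543.4,198,.3),extra=lambda P,uv:(P[:,1]>14)&(uv[:,1]<225)), "cam axis in tray",TR.inv().apply(np.array(W["R"])[2]).round(4))
s=sense();A=Ro.from_euler('xyz',s["tcp_rot"],degrees=True)
f=lambda p:2*(p-[150,0])
for x,y in((88,18),(88,-18),(58,18),(58,-18)): print((x,y),"held top",f(proj(W,s["tool_pos"]+A.apply([x-.5,-y,-5]))[0]).round(),"pocket foam edge",f(proj(W,tw([x+(4 if x>60 else -4),-80+y+np.sign(y)*4,12]))[0]).round())
E
```

```text
time: 10.75
tool_pos: [625.7, 184.6, 107.1]
tcp_rot: [179.6, -30.0, 90.3]
ft_force: [-0.1, -0.1, -1.5]
finger_gap: 9.6
grip_force: 59.4
t 10.75 tcp in tray [  1.5 -82.2  30.4] dev deg [ 0.44  0.01 -0.01] F tray [-0.9  0.1 -1.3] gap 9.6 59
(array([543.99340691, 198.21270158,   0.68920212]), np.float64(0.0), 10770) cam axis in tray [-0.267  -0.0066 -0.9637]
(88, 18) held top [118.  89.] pocket foam edge [102.  92.]
(88, -18) held top [304.  89.] pocket foam edge [295.  92.]
(58, 18) held top [123. 246.] pocket foam edge [109. 260.]
(58, -18) held top [298. 246.] pocket foam edge [289. 260.]
```

View pics/w4.png

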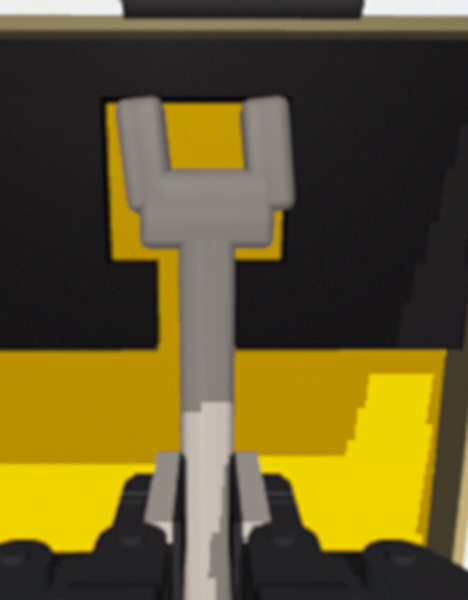

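```bash
python3 -m handwheel '[[-1,-0.1,-0.2,0,0.007,0,0],[-1,0,0,0.6,0,0,0],[-1,0,0,0.6,0,0,0],[-1,0,0,0.4,0,0,0],[-1,0,0,0.3,0,0,0],[-1,0,0,0,0,0,0],[-1,0,0,0,0,0,0],[-1,0,0,0,0,0,0]]'
python3 - <<'E'
from fit import *
tray_state()
W=snapshot("wrist");save(W,"w5.png",(150,0,384,300),2)
E
```

```text
time: 11.47
tool_pos: [624.0, 193.3, 90.3]
tcp_rot: [179.9, -30.0, 90.3]
ft_force: [-0.1, 0.0, -0.8]
finger_gap: 9.6
grip_force: 59.4
t 11.47 tcp in tray [  0.7 -80.5  11.5] dev deg [ 0.06  0.01 -0.  ] F tray [-0.4  0.1 -0.7] gap 9.6 59
```

View pics/w5.png

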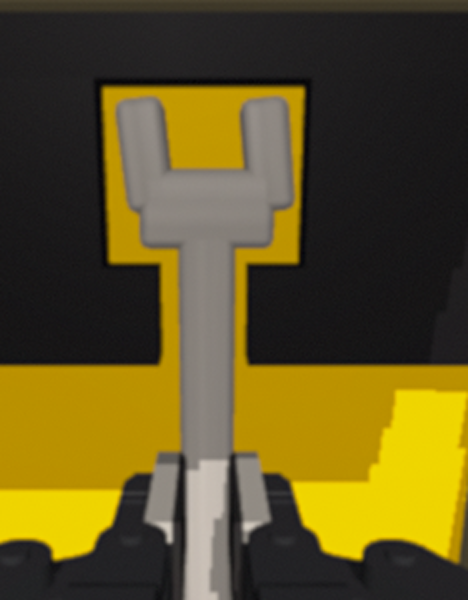

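The head now sits centred in its cut-out, with gaps of about 12 px on the left and 10 px on the right. I'll set it down in small steps.

```bash
python3 -m handwheel '[[-1,0,-0.05,0.3,0,0,0],[-1,0,0,0.2,0,0,0],[-1,0,0,0.1,0,0,0],[-1,0,0,0,0,0,0]]'
python3 -c "from h import *;tray_state()"
python3 -m handwheel '[[-1,0,0,0.1,0,0,0],[-1,0,0,0.1,0,0,0],[-1,0,0,0,0,0,0]]'
python3 -c "from h import *;tray_state()"
```

```text
time: 11.85
tool_pos: [623.0, 196.4, 84.5]
tcp_rot: [180.0, -30.0, 90.3]
ft_force: [-0.7, 0.2, -0.8]
finger_gap: 9.7
grip_force: 59.4
t 11.85 tcp in tray [  0.5 -79.6   4.9] dev deg [ 0.02  0.01 -0.02] F tray [-0.2  0.7 -0.8] gap 9.7 59
time: 12.1
tool_pos: [623.3, 197.3, 83.1]
tcp_rot: [180.0, -30.0, 90.3]
ft_force: [-0.3, 0.7, -1.5]
finger_gap: 9.6
grip_force: 59.4
t 12.1 tcp in tray [  0.6 -79.9   3.2] dev deg [ 0.04  0.01 -0.01] F tray [-0.2  0.3 -1.6] gap 9.6 59
```

```bash
python3 -m handwheel '[[-1,0,0,0.1,0,0,0],[-1,0,0,0,0,0,0],[-1,0,0,0,0,0,0]]'
python3 -c "from h import *;tray_state()"
python3 -m handwheel '[[-1,0,0,0.1,0,0,0],[-1,0,0,0,0,0,0],[-1,0,0,0,0,0,0]]'
python3 -c "from h import *;tray_state()"
```

```text
time: 12.35
tool_pos: [623.5, 197.4, 83.0]
tcp_rot: [179.9, -30.0, 90.3]
ft_force: [-3.5, -4.7, 3.8]
finger_gap: 9.8
grip_force: 60.2
t 12.35 tcp in tray [  0.6 -80.1   3.1] dev deg [0.06 0.02 0.01] F tray [-2.1  3.5  5.7] gap 9.8 60
time: 12.6
tool_pos: [623.5, 197.4, 83.0]
tcp_rot: [179.9, -30.0, 90.3]
ft_force: [-8.1, -8.4, 11.5]
finger_gap: 9.5
grip_force: 61.2
t 12.6 tcp in tray [  0.6 -80.1   3.1] dev deg [0.06 0.03 0.03] F tray [-1.5  8.2 14.1] gap 9.5 61
```

Contact at tray z≈3, 14 N. That matches the grasp height above the mat, so I release and back out.

```bash
python3 -m handwheel '[[-0.6,0,0,-0.1,0,0,0],[-0.5,0,0,0,0,0,0],[-0.3,0,0,0,0,0,0],[-0.3,0,0,0,0,0,0],[-0.3,0,0,0,0,0,0],[-0.3,0,0,-0.5,0,0,0],[-0.3,0,0,-1.5,0,0,0],[-0.3,0,0,-2.5,0,0,0],[-0.3,0,0,-2.5,0,0,0],[-0.3,0,0,-2.5,0,0,0],[-0.3,0,0,-2.5,0,0,0],[-0.3,0,0,0,0,0,0]]'
python3 - <<'E'
from fit import *
tray_state()
W=snapshot("wrist");save(W,"w6.png",(100,0,420,240),2)
for q in["spanner","spanner_end"]: print(q,[(round(d["conf"],2),TR.inv().apply(d["location"]-TO).round(1)) for d in place_of(W,q)[:2]])
plan([486,-367,200],[180,0,-8])
plan([486,-367,200],[180,0,90])
E
```

```text
time: 13.6
tool_pos: [626.8, 134.9, 193.5]
tcp_rot: [179.3, -29.9, 90.5]
ft_force: [1.9, -0.5, 1.4]
finger_gap: 30.0
grip_force: 0.0
t 13.6 tcp in tray [  1.7 -83.1 130.1] dev deg [0.58 0.1  0.16] F tray [ 0.3 -1.8  1.5] gap 30.0 0
spanner [(0.98, array([ -97.4, -275.3,  -36.4])), (0.71, array([ -7.3, -80.2,   0.8]))]
spanner_end [(0.97, array([ 76.3, -78.7,   0.2])), (0.66, array([ -84.9, -198.1,  -39.2]))]
shift first: tool cm total [-42.97 -13.98 -26.31] n 18 each [-2.387 -0.777 -1.461] | after-turn axes total [-6.63 51.85 -1.29] | turn [-0.446  -0.3889  1.6714] n 17 each [-0.0262 -0.0229  0.0983]
shift first: tool cm total [-42.97 -13.98 -26.31] n 18 each [-2.387 -0.777 -1.461] | after-turn axes total [-50.42 -13.78  -1.29] | turn [ 0.0008 -0.5232  0.0044] n 5 each [ 0.0002 -0.1046  0.0009]
```

View pics/w6.png

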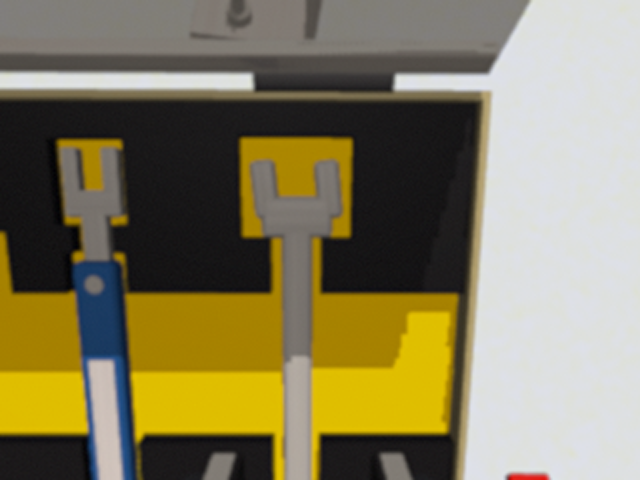

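The picture shows the spanner flat inside its cut-out (head at columns 250–342, rows 160–237), slid down-slope within the 4 mm play. The torque wrench is undisturbed. Now the caliper.

```bash
python3 -m handwheel '[[0.5,-2.4,-0.75,-1.46,0,0,0],[0.5,-2.4,-0.75,-1.46,0,0,0],[0.5,-2.4,-0.75,-1.46,0,0,0],[0.5,-2.4,-0.75,-1.46,0,0,0],[0.5,-2.4,-0.75,-1.46,0,0,0],[0.5,-2.4,-0.75,-1.46,0,0,0],[0.5,-2.4,-0.75,-1.46,0,0,0],[0.5,-2.4,-0.75,-1.46,0,0,0],[0.5,-2.4,-0.75,-1.46,0,0,0],[0.5,-2.4,-0.75,-1.46,0,0,0],[0.5,-2.4,-0.75,-1.46,0,0,0],[0.5,-2.4,-0.75,-1.46,0,0,0]]'
python3 -m handwheel '[[0.5,-2.4,-0.75,-1.46,0,0,0],[0.5,-2.4,-0.75,-1.46,0,0,0],[0.5,-2.4,-0.75,-1.46,0,0,0],[0.5,-2.4,-0.75,-1.46,0,0,0],[0.5,-2.4,-0.75,-1.46,0,0,0],[0.5,-2.4,-0.75,-1.46,0,0,0],[0.5,0,0,0,-0.026,-0.023,0.098],[0.5,0,0,0,-0.026,-0.023,0.098],[0.5,0,0,0,-0.026,-0.023,0.098],[0.5,0,0,0,-0.026,-0.023,0.098],[0.5,0,0,0,-0.026,-0.023,0.098],[0.5,0,0,0,-0.026,-0.023,0.098]]'
python3 -m handwheel '[[0.5,0,0,0,-0.026,-0.023,0.098],[0.5,0,0,0,-0.026,-0.023,0.098],[0.5,0,0,0,-0.026,-0.023,0.098],[0.5,0,0,0,-0.026,-0.023,0.098],[0.5,0,0,0,-0.026,-0.023,0.098],[0.5,0,0,0,-0.026,-0.023,0.098],[0.5,0,0,0,-0.026,-0.023,0.098],[0.5,0,0,0,-0.026,-0.023,0.098],[0.5,0,0,0,-0.026,-0.023,0.098],[0.5,0,0,0,-0.026,-0.023,0.098],[0.5,0,0,0,-0.026,-0.023,0.098],[0.5,0,0,0,0,0,0]]'
python3 - <<'E'
from h import *
s=sense();print(s["tool_pos"],s["tcp_rot"])
W=snapshot("wrist");save(W,"w7.png",None,1.5)
for q in["caliper","caliper_end"]: print(q,[(round(d["conf"],2),np.round(d["location"],1),(1.5*proj(W,d["location"])[0]).round()) for d in place_of(W,q)[:2]])
m=np.array(trace(W,"caliper")[0]["pixels"])
v,u=np.nonzero(m);P=ray(W,np.c_[u,v],7)[:,:2]
for k in range(2):
  a=np.radians(-8)
ex=lambda a:np.array([np.cos(a),np.sin(a)]);
b=cv2.minAreaRect(P.astype(np.float32));print(b)
# beam: axis from tail part
g=W["image"].astype(int);dark=(g.max(2)<70)&m;v,u=np.nonzero(dark);Pb=ray(W,np.c_[u,v],15)[:,:2]
print("body",cv2.minAreaRect(Pb.astype(np.float32)),len(u))
E
```

```text
time: 14.75
tool_pos: [534.0, -200.0, 192.7]
tcp_rot: [-179.9, -30.1, 90.3]
ft_force: [1.4, -0.7, -0.4]
finger_gap: 64.0
grip_force: 0.0
time: 15.75
tool_pos: [490.4, -367.5, 196.3]
tcp_rot: [-173.2, -19.8, 53.4]
ft_force: [0.5, -0.2, -0.1]
finger_gap: 64.2
grip_force: 0.0
time: 16.75
tool_pos: [491.2, -366.6, 196.4]
tcp_rot: [-179.9, 0.4, -7.8]
ft_force: [0.6, 0.3, 0.7]
finger_gap: 63.7
grip_force: 0.0
[ 491.15391381 -366.59713794  196.4296594 ] [-179.93264331    0.36327391   -7.75020567]
caliper [(0.59, array([ 4.831e+02, -3.692e+02,  2.000e-01]), array([386., 254.]))]
caliper_end [(0.81, array([ 576.1, -550.9,   -1.1]), array([646.,  78.])), (0.78, array([ 401.9, -352.7,    9.9]), array([379., 367.]))]
((464.95343017578125, -372.6566467285156), (61.78567123413086, 146.3038787841797), 78.06427764892578)
body ((486.9363708496094, -368.2891845703125), (26.959571838378906, 55.050357818603516), 81.80738067626953) 794
```

View pics/w7.png

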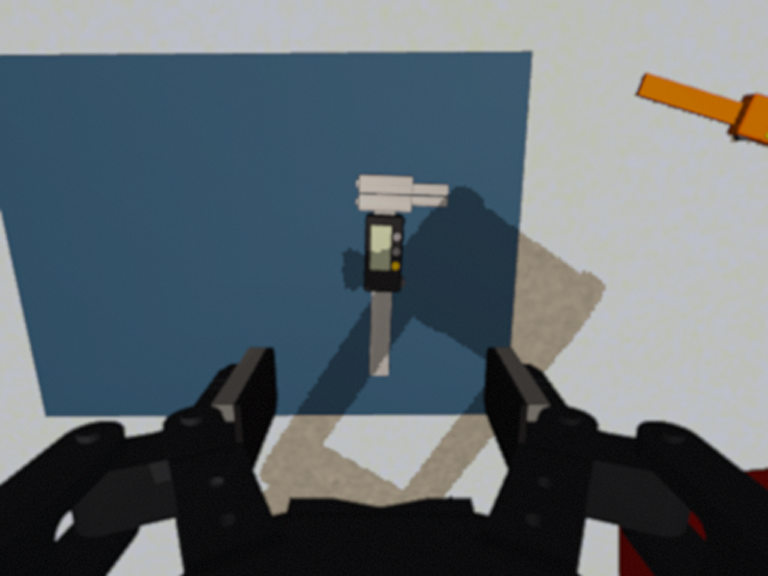

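The wrist view shows the grey caliper with its body at (384,250) and its jaws up and to the right. The body measures 27 x 55 mm, which fits. Centre (487,-368), yaw -8.2°.

```bash
python3 -c "
from h import *
plan([487.9,-368.4,6.2],[180,0,-8.2])"
```

```text
shift first: tool cm total [-0.19  0.11 19.09] n 7 each [-0.027  0.016  2.728] | after-turn axes total [-0.27  0.07 19.09] | turn [-0.0023  0.004   0.0137] n 1 each [-0.0023  0.004   0.0137]
```

```bash
python3 -m handwheel '[[0.5,-0.3,0.1,2.5,-0.002,0.004,0.008],[0.5,0,0,3,0,0,0],[0.5,0,0,3,0,0,0],[0.5,0,0,3,0,0,0],[0.5,0,0,3,0,0,0],[0.5,0,0,2.5,0,0,0],[0.5,0,0,1.2,0,0,0],[0.5,0,0,0.5,0,0,0],[0.5,0,0,0,0,0,0],[0.5,0,0,0,0,0,0]]' 40
python3 -c "
from h import *
plan([487.9,-368.4,6.2],[180,0,-8.2])"
```

```text
time: 17.78
tool_pos: [488.5, -370.0, 12.3]
tcp_rot: [179.9, -0.1, -8.0]
ft_force: [0.9, -1.0, 0.7]
finger_gap: 64.0
grip_force: 0.0
shift first: tool cm total [-0.08 -0.16  0.61] n 1 each [-0.081 -0.155  0.614] | after-turn axes total [-0.08 -0.15  0.61] | turn [ 0.0021 -0.0022  0.0026] n 1 each [ 0.0021 -0.0022  0.0026]
```

```bash
python3 -m handwheel '[[0.5,-0.1,-0.15,0.6,0,0,0],[0.2,0,0,0,0,0,0],[0,0,0,0,0,0,0],[-0.2,0,0,0,0,0,0],[-0.6,0,0,0,0,0,0],[-0.6,0,0,0,0,0,0],[-0.6,0,0,0,0,0,0],[-0.6,0,0,0,0,0,0],[-1,0,0,0,0,0,0],[-1,0,0,0,0,0,0],[-1,0,0,0,0,0,0]]' 40
```

```text
time: 18.7
tool_pos: [487.6, -368.0, 5.8]
tcp_rot: [179.9, -0.1, -8.1]
ft_force: [-0.1, -0.1, 5.5]
finger_gap: 24.6
grip_force: 40.2
```

```bash
python3 -m handwheel '[[-1,0,0,-0.5,0,0,0],[-1,0,0,-1.5,0,0,0],[-1,0,0,-2.5,0,0,0],[-1,0,0,-2.5,0,0,0],[-1,0,0,-2.5,0,0,0],[-1,0,0,-2.5,0,0,0],[-1,0,0,-2.5,0,0,0],[-1,0,0,-2.5,0,0,0],[-1,0,0,-2.5,0,0,0],[-1,0,0,-2.5,0,0,0],[-1,0,0,-2.5,0,0,0],[-1,0,0,0,0,0,0]]' 60
python3 - <<'E'
from h import *
p=tw([0,79,150]);print(p);plan(p,[180,-30,90.5])
E
```

```text
time: 19.7
tool_pos: [488.6, -368.7, 256.3]
tcp_rot: [179.7, -0.4, -8.1]
ft_force: [0.6, -1.0, 0.2]
finger_gap: 24.0
grip_force: 59.0
[464.7937802  122.58738694 209.90381057]
shift first: tool cm total [ -9.27 -48.34   4.29] n 17 each [-0.546 -2.843  0.252] | after-turn axes total [40.24 -1.95 28.59] | turn [ 0.4596  0.3861 -1.6735] n 17 each [ 0.027   0.0227 -0.0984]
```

```bash
python3 -m handwheel '[[-1,-0.55,-2.85,0.2,0,0,0],[-1,-0.55,-2.85,0.2,0,0,0],[-1,-0.55,-2.85,0.2,0,0,0],[-1,-0.55,-2.85,0.2,0,0,0],[-1,-0.55,-2.85,0.2,0,0,0],[-1,-0.55,-2.85,0.2,0,0,0],[-1,-0.55,-2.85,0.2,0,0,0],[-1,-0.55,-2.85,0.2,0,0,0],[-1,-0.55,-2.85,0.2,0,0,0],[-1,-0.55,-2.85,0.2,0,0,0],[-1,-0.55,-2.85,0.2,0,0,0],[-1,-0.55,-2.85,0.2,0,0,0]]'
python3 -m handwheel '[[-1,-0.55,-2.85,0.2,0,0,0],[-1,-0.55,-2.85,0.2,0,0,0],[-1,-0.55,-2.85,0.2,0,0,0],[-1,-0.55,-2.85,0.2,0,0,0],[-1,-0.5,-2.7,0.2,0,0,0],[-1,0,0,0,0.027,0.023,-0.098],[-1,0,0,0,0.027,0.023,-0.098],[-1,0,0,0,0.027,0.023,-0.098],[-1,0,0,0,0.027,0.023,-0.098],[-1,0,0,0,0.027,0.023,-0.098],[-1,0,0,0,0.027,0.023,-0.098]]'
python3 -m handwheel '[[-1,0,0,0,0.027,0.023,-0.098],[-1,0,0,0,0.027,0.023,-0.098],[-1,0,0,0,0.027,0.023,-0.098],[-1,0,0,0,0.027,0.023,-0.098],[-1,0,0,0,0.027,0.023,-0.098],[-1,0,0,0,0.027,0.023,-0.098],[-1,0,0,0,0.027,0.023,-0.098],[-1,0,0,0,0.027,0.023,-0.098],[-1,0,0,0,0.027,0.023,-0.098],[-1,0,0,0,0.027,0.023,-0.098],[-1,0,0,0,0.027,0.023,-0.098],[-1,0,0,0,0,0,0]]'
python3 - <<'E'
from h import *
tray_state();print(sense()["joint_pos"].round())
plan(tw([0.7,79.4,48]),[180,-30,90.4])
E
```

```text
time: 20.7
tool_pos: [468.6, -17.9, 224.3]
tcp_rot: [179.9, 0.0, -8.1]
ft_force: [1.1, 0.6, -1.8]
finger_gap: 23.6
grip_force: 59.1
time: 21.62
tool_pos: [461.8, 124.2, 214.3]
tcp_rot: [-173.5, -10.1, 25.5]
ft_force: [-0.5, 1.1, -2.6]
finger_gap: 24.1
grip_force: 59.3
time: 22.62
tool_pos: [462.0, 123.5, 213.7]
tcp_rot: [-179.6, -30.6, 90.1]
ft_force: [0.1, 0.2, -1.6]
finger_gap: 24.2
grip_force: 59.3
t 22.62 tcp in tray [  2.7  81.7 152.8] dev deg [-0.27 -0.56 -0.21] F tray [-0.7 -0.1 -1.5] gap 24.2 59
[-14. -11. 110.  29.  89. -17.]
shift first: tool cm total [-0.3   0.28 10.48] n 4 each [-0.075  0.071  2.619] | after-turn axes total [-0.2   0.24 10.48] | turn [-0.0038 -0.0098 -0.0051] n 1 each [-0.0038 -0.0098 -0.0051]
```

The ten pictures are used up, so from here I work from numbers: the held jaws and the tray fit in the same wrist picture.

```bash
python3 -m handwheel '[[-1,-0.2,0.2,2,-0.004,-0.01,0],[-1,0,0,2.6,0,0,0],[-1,0,0,2.6,0,0,0],[-1,0,0,2.6,0,0,0],[-1,0,0,0.6,0,0,0],[-1,0,0,0,0,0,0],[-1,0,0,0,0,0,0]]'
cat > cal.py <<'E'
from fit import *
tray_state()
s=sense();A=Ro.from_euler('xyz',s["tcp_rot"],degrees=True)
W=snapshot("wrist");save(W,"c_%.1f.png"%s["time"])
g=W["image"].astype(int);grey=(g.max(2)-g.min(2)<40)&(g.max(2)>75)
m=np.array(trace(W,"caliper")[0]["pixels"]).astype(bool)
R=np.array(W["R"]);M=A.as_matrix();C=M.T@(-R.T@W["t"]-s["tool_pos"])
def toolpl(mask,z):
    v,u=np.nonzero(mask);d=np.c_[u,v,np.ones(len(u))]@np.linalg.inv(W["intrinsics"]).T@R@M
    return (C+d*((z-C[2])/d[:,2])[:,None])[:,:2]*[1,-1]   # object x,y
n,l,st,ce=cv2.connectedComponentsWithStats((grey&m).astype(np.uint8))
i=1+np.argmax(st[1:,4]);print("components",st[1:][st[1:,4]>60].tolist())
J=toolpl(grey&m,-3);J=J[(J[:,0]>20)]
print("jaw x",np.percentile(J[:,0],[.5,99.5]).round(1),"y",np.percentile(J[:,1],[.5,99.5]).round(1),len(J),"nominal 28..52, -42..20")
for a,b in((-18,0),(0,18)):
    k=J[(J[:,1]>a)&(J[:,1]<b)];print(" top edge for y in",a,b,np.percentile(k[:,0],99).round(2))
q,e,n=fit(W,q0=(543.7,198,.5),extra=lambda P,uv:~cv2.dilate(m.astype(np.uint8),np.ones((9,9)))[uv[:,1].astype(int),uv[:,0].astype(int)].astype(bool)&(uv[:,1]<215))
print("tray fit",q,e,n)
T2=Ro.from_euler('xyz',[0,-30,90+q[2]],degrees=True);o=np.array([q[0],q[1],80])
print("tcp in fitted tray",T2.inv().apply(s["tool_pos"]-o).round(1),"yaw off deg",np.degrees((A.inv()*T2*Ro.from_euler('x',180,degrees=True)).as_rotvec()).round(2))
E
python3 cal.py
```

```text
time: 23.2
tool_pos: [464.3, 174.3, 124.6]
tcp_rot: [-179.9, -29.9, 89.8]
ft_force: [-0.3, -0.3, -0.5]
finger_gap: 24.0
grip_force: 59.3
t 23.2 tcp in tray [ 2.1 79.2 50.3] dev deg [ 0.11  0.1  -0.4 ] F tray [-0.5  0.3 -0.3] gap 24.0 59
components [[210, 135, 142, 59, 6217], [234, 212, 32, 65, 1062], [267, 223, 13, 12, 127], [267, 244, 12, 12, 120], [238, 304, 28, 34, 845]]
jaw x [27.3 52.5] y [-40.9  18.6] 6217 nominal 28..52, -42..20
 top edge for y in -18 0 52.07
 top edge for y in 0 18 52.48
tray fit [5.42654498e+02 1.98106029e+02 3.56953890e-01] 0.002123877461504721 43317
tcp in fitted tray [ 2.1 78.5 50.3] yaw off deg [ 0.14  0.1  -0.45]
```

```bash
python3 -m handwheel '[[-1,-0.12,-0.15,0.5,0,0,-0.008],[-1,0,0,1,0,0,0],[-1,0,0,0.8,0,0,0],[-1,0,0,0.4,0,0,0],[-1,0,0,0,0,0,0],[-1,0,0,0,0,0,0]]'
python3 cal.py
```

```text
time: 23.8
tool_pos: [462.4, 187.0, 99.7]
tcp_rot: [179.9, -29.9, 90.4]
ft_force: [-0.9, 0.5, -0.9]
finger_gap: 24.3
grip_force: 59.3
t 23.8 tcp in tray [ 0.7 81.1 22.3] dev deg [0.05 0.07 0.1 ] F tray [-0.   0.9 -1. ] gap 24.3 59
components [[211, 135, 141, 58, 6177], [234, 212, 32, 65, 1040], [267, 223, 13, 12, 129], [267, 244, 12, 12, 120], [238, 304, 28, 33, 816]]
jaw x [27.8 52.5] y [-41.   18.2] 6177 nominal 28..52, -42..20
 top edge for y in -18 0 52.06
 top edge for y in 0 18 52.47
tray fit [5.42482844e+02 1.98081119e+02 2.71204355e-01] 0.002056230786457379 49119
tcp in fitted tray [ 0.6 80.1 22.4] yaw off deg [0.04 0.07 0.13]
```

```bash
python3 -m handwheel '[[-1,0,0,0.5,0,0,0],[-1,0,0,0.4,0,0,0],[-1,0,0,0.3,0,0,0],[-1,0,0,0.2,0,0,0],[-1,0,0,0,0,0,0],[-1,0,0,0,0,0,0]]'
python3 -c "from h import *;tray_state()"
python3 -m handwheel '[[-1,0,0,0.2,0,0,0],[-1,0,0,0.1,0,0,0],[-1,0,0,0,0,0,0],[-1,0,0,0,0,0,0]]'
python3 -c "from h import *;tray_state()"
```

```text
time: 24.4
tool_pos: [462.7, 193.8, 87.9]
tcp_rot: [179.8, -29.9, 90.4]
ft_force: [0.3, 0.6, -1.5]
finger_gap: 24.2
grip_force: 59.3
t 24.4 tcp in tray [ 0.7 80.7  8.7] dev deg [0.1  0.08 0.12] F tray [-0.2 -0.3 -1.7] gap 24.2 59
time: 24.73
tool_pos: [462.9, 195.2, 85.5]
tcp_rot: [179.8, -29.9, 90.4]
ft_force: [1.1, 0.2, -1.3]
finger_gap: 24.0
grip_force: 59.3
t 24.73 tcp in tray [ 0.7 80.5  5.9] dev deg [0.12 0.08 0.12] F tray [-0.4 -1.1 -1.2] gap 24.0 59
```

```bash
python3 -m handwheel '[[-1,0,0,0.1,0,0,0],[-1,0,0,0.1,0,0,0],[-1,0,0,0,0,0,0],[-1,0,0,0,0,0,0]]'
python3 -c "from h import *;tray_state()"
python3 -m handwheel '[[-1,0,0,0.1,0,0,0],[-1,0,0,0.05,0,0,0],[-1,0,0,0,0,0,0]]'
python3 -c "from h import *;tray_state()"
```

```text
time: 25.07
tool_pos: [462.8, 196.2, 83.7]
tcp_rot: [179.8, -29.9, 90.4]
ft_force: [-1.1, 0.1, -1.5]
finger_gap: 23.8
grip_force: 59.3
t 25.07 tcp in tray [ 0.7 80.6  3.8] dev deg [0.12 0.08 0.11] F tray [-0.6  1.1 -1.4] gap 23.8 59
time: 25.32
tool_pos: [463.1, 196.6, 83.2]
tcp_rot: [179.8, -29.9, 90.5]
ft_force: [-4.9, -6.3, 8.1]
finger_gap: 24.3
grip_force: 60.6
t 25.32 tcp in tray [ 0.7 80.3  3.2] dev deg [0.12 0.11 0.16] F tray [-1.4  5.  10.1] gap 24.3 61
```

```bash
python3 -m handwheel '[[-0.3,0,0,-0.1,0,0,0],[-0.2,0,0,0,0,0,0],[0,0,0,0,0,0,0],[0.05,0,0,0,0,0,0],[0.05,0,0,0,0,0,0],[0.05,0,0,-0.5,0,0,0],[0.05,0,0,-1.5,0,0,0],[0.05,0,0,-2.5,0,0,0],[0.05,0,0,-2.5,0,0,0],[0.05,0,0,-2.5,0,0,0],[0.05,0,0,-2.5,0,0,0],[0.05,0,0,0,0,0,0]]'
python3 - <<'E'
from h import *
tray_state()
W=snapshot("wrist");save(W,"r1.png")
T=snapshot("top")
for P in(W,T):
  for q in["caliper","caliper_end","spanner","spanner_end","torque_wrench","torque_wrench_end"]: print(q,[(round(d["conf"],2),TR.inv().apply(d["location"]-TO).round(1)) for d in place_of(P,q)[:3]])
R=np.array(W["R"]);m=np.array(trace(W,"caliper")[0]["pixels"]).astype(bool)
C=TR.inv().apply(-R.T@W["t"]-TO)
def pl(mask,z):
    v,u=np.nonzero(mask);d=TR.inv().apply(np.c_[u,v,np.ones(len(u))]@np.linalg.inv(W["intrinsics"]).T@R)
    return (C+d*((z-C[2])/d[:,2])[:,None])[:,:2]
g=W["image"].astype(int);grey=(g.max(2)-g.min(2)<40)&(g.max(2)>75)
P=pl(m&grey,6);J=P[P[:,0]>20];print("jaws",np.percentile(J,[.5,99.5],axis=0).round(1).tolist())
B=P[P[:,0]<-35];print("tail",np.percentile(B,[.5,99.5],axis=0).round(1).tolist() if len(B) else None)
print(len(J),len(B))
E
```

```text
time: 26.32
tool_pos: [465.7, 134.6, 192.4]
tcp_rot: [179.3, -29.8, 90.6]
ft_force: [0.4, 0.4, 0.9]
finger_gap: 44.8
grip_force: 0.0
t 26.32 tcp in tray [  1.6  78.  128.8] dev deg [0.54 0.17 0.26] F tray [ 0.8 -0.4  0.6] gap 44.8 0
caliper [(0.66, array([-93.1,  77.8,   1.5]))]
caliper_end [(0.71, array([-92.7,  81. ,   2.5])), (0.54, array([2. , 0.2, 2. ]))]
spanner [(0.58, array([ -7.2, -79.3,   2.5]))]
spanner_end [(0.74, array([ 75.1, -81.8,  -1.3]))]
torque_wrench [(0.71, array([ 1.1, -1.1,  1.5]))]
torque_wrench_end [(0.87, array([79.2,  1.3,  0.1])), (0.23, array([-93.3,  82.6,   2.8]))]
caliper [(0.78, array([-9.8, 80.5,  0.1])), (0.58, array([-761.4,   12.3,  349.3]))]
caliper_end [(0.89, array([-693.8,  -24.9,  305. ])), (0.4, array([-6.2,  1.2,  1.9]))]
spanner [(0.72, array([ -2.2, -82.5,  -0.2])), (0.61, array([-100.1, -275.9,  -35.5]))]
spanner_end [(0.72, array([ -89.5, -192.4,  -40.2])), (0.66, array([186.1,   0.4, 230. ])), (0.56, array([ 72.6, -83. ,  -1. ]))]
torque_wrench [(0.51, array([-2. ,  4.8,  3.2]))]
torque_wrench_end [(0.57, array([77.6,  1. , -1.6])), (0.17, array([187.5,  -0.7, 227.5]))]
jaws [[22.0, 39.3], [47.2, 98.1]]
tail [[-97.5, 76.1], [-35.3, 90.1]]
1754 891
```

Both tools lie in their cut-outs, slid about 4 mm down-slope against the lower walls as the play allows. Next is the cover: shut the fingers, point the tool straight down and go over and behind the cover.

```bash
python3 -m handwheel '[[-1,0,0,-2.5,0,0,0],[-1,0,0,-2.5,0,0,0],[-1,0,0,-1,0,-0.105,0],[-1,0,0,-1,0,-0.105,0],[-1,0,0,-1,0,-0.105,0],[-1,0,0,-1,0,-0.105,0],[-1,0,0,0,0,-0.105,0],[-1,0,0,-2.5,0,0,0],[-1,0,0,-2.5,0,0,0],[-1,0,0,-2.5,0,0,0],[-1,0,0,-2.5,0,0,0],[-1,0,0,-2.5,0,0,0]]'
python3 - <<'E'
from h import *
s=sense();print(s["tool_pos"].round(1),s["tcp_rot"].round(1),s["finger_gap"])
plan([s["tool_pos"][0],s["tool_pos"][1],460],[180,0,90])
plan([535,305,460],[180,0,90])
T=snapshot("top");S=snapshot("side")
for P in(T,S): print([(round(d["conf"],2),np.round(d["location"]),np.degrees(0)) for q in("cover_edge","cover_hinge") for d in place_of(P,q)[:1]])
E
```

```text
time: 28.07
tool_pos: [462.4, 98.1, 394.0]
tcp_rot: [179.8, 0.2, 90.4]
ft_force: [0.2, -0.0, 0.3]
finger_gap: -0.2
grip_force: 0.0
[462.4  98.1 394. ] [179.8   0.2  90.4] -0.16036173703092402
shift first: tool cm total [-0.02  0.02 -6.6 ] n 3 each [-0.006  0.007 -2.2  ] | after-turn axes total [ 0.   0.  -6.6] | turn [0.003  0.0027 0.0065] n 1 each [0.003  0.0027 0.0065]
shift first: tool cm total [20.62  7.42 -6.63] n 8 each [ 2.578  0.927 -0.829] | after-turn axes total [20.69  7.26 -6.6 ] | turn [0.003  0.0027 0.0065] n 1 each [0.003  0.0027 0.0065]
[(0.72, array([542., 243., 370.]), np.float64(0.0)), (0.95, array([542., 283., 154.]), np.float64(0.0))]
[(0.93, array([546., 238., 365.]), np.float64(0.0)), (0.61, array([547., 288., 150.]), np.float64(0.0))]
```

```bash
python3 -m handwheel '[[-1,0,0,-2.2,0.003,0.003,0.007],[-1,0,0,-2.2,0,0,0],[-1,0,0,-2.2,0,0,0],[-1,2.6,0.9,0,0,0,0],[-1,2.6,0.9,0,0,0,0],[-1,2.6,0.9,0,0,0,0],[-1,2.6,0.9,0,0,0,0],[-1,2.6,0.9,0,0,0,0],[-1,2.6,0.9,0,0,0,0],[-1,2.6,0.9,0,0,0,0],[-1,2.5,0.9,0,0,0,0],[-1,0,0,0,0,0,0]]'
python3 - <<'E'
from h import *
s=sense();print(s["tool_pos"].round(1),s["tcp_rot"].round(1),s["joint_pos"].round())
plan([535,300,340],[180,0,90])
E
```

```text
time: 29.37
tool_pos: [534.8, 308.5, 454.3]
tcp_rot: [-179.7, 0.1, 90.1]
ft_force: [0.2, -0.2, -1.4]
finger_gap: -0.0
grip_force: 0.0
[534.8 308.5 454.3] [-1.797e+02  1.000e-01  9.010e+01] [ 25.  12.  57.   0. 111.  25.]
shift first: tool cm total [-0.84  0.08 11.43] n 4 each [-0.21   0.02   2.857] | after-turn axes total [-0.85  0.02 11.43] | turn [-0.0059  0.0012  0.002 ] n 1 each [-0.0059  0.0012  0.002 ]
```

```bash
python3 -m handwheel '[[-1,0,0,2,0,0,0],[-1,0,0,2.8,0,0,0],[-1,0,0,2.8,0,0,0],[-1,0,0,2.8,0,0,0],[-1,0,0,1,0,0,0],[-1,0,0,0,0,0,0],[-1,0,0,0,0,0,0]]'
python3 - <<'E'
from h import *
s=sense();p=s["tool_pos"];print(p.round(1),s["tcp_rot"].round(1),s["ft_force"].round(1))
H=np.array([282.8,153.2])
def tgt(phi):
    a=np.radians(phi);n=3*np.array([np.sin(a),-np.cos(a)]);e=np.array([np.cos(a),np.sin(a)])
    return H+(190*e if phi<=180 else 168*e)+n+(np.array([11,0]) if phi<=180 else np.array([-11,0]))
q=p[1:]
for phi in list(range(101,210,4))+[210]:
    t=tgt(phi);print(phi,t.round(),"tool x,z cm",((t-q)*[1,-1]/10).round(2));q=t
E
```

```text
time: 29.95
tool_pos: [534.4, 304.5, 344.7]
tcp_rot: [-179.9, 0.0, 89.9]
ft_force: [-1.0, -0.5, 1.3]
finger_gap: 0.0
grip_force: 0.0
[534.4 304.5 344.7] [-179.9    0.    89.9] [-1.  -0.5  1.3]
101 [260. 340.] tool x,z cm [-4.4   0.44]
105 [248. 338.] tool x,z cm [-1.3   0.28]
109 [235. 334.] tool x,z cm [-1.27  0.37]
113 [222. 329.] tool x,z cm [-1.25  0.46]
117 [210. 324.] tool x,z cm [-1.21  0.54]
121 [199. 318.] tool x,z cm [-1.17  0.62]
125 [187. 311.] tool x,z cm [-1.12  0.7 ]
129 [177. 303.] tool x,z cm [-1.07  0.78]
133 [166. 294.] tool x,z cm [-1.01  0.85]
137 [157. 285.] tool x,z cm [-0.95  0.92]
141 [148. 275.] tool x,z cm [-0.89  0.99]
145 [140. 265.] tool x,z cm [-0.81  1.05]
149 [132. 254.] tool x,z cm [-0.74  1.1 ]
153 [126. 242.] tool x,z cm [-0.66  1.15]
157 [120. 230.] tool x,z cm [-0.58  1.19]
161 [115. 218.] tool x,z cm [-0.49  1.23]
165 [111. 205.] tool x,z cm [-0.41  1.26]
169 [108. 192.] tool x,z cm [-0.32  1.29]
173 [106. 179.] tool x,z cm [-0.23  1.31]
177 [104. 166.] tool x,z cm [-0.14  1.32]
181 [104. 153.] tool x,z cm [-0.04  1.29]
185 [104. 142.] tool x,z cm [0.04 1.17]
189 [105. 130.] tool x,z cm [0.12 1.17]
193 [107. 118.] tool x,z cm [0.2  1.16]
197 [110. 107.] tool x,z cm [0.28 1.14]
201 [114.  96.] tool x,z cm [0.36 1.12]
205 [118.  85.] tool x,z cm [0.44 1.09]
209 [123.  74.] tool x,z cm [0.51 1.05]
210 [125.  72.] tool x,z cm [0.14 0.26]
```

```bash
python3 -m handwheel '[[-1,-1,0.2,0.1,0,0,0],[-1,-1,0,0.1,0,0,0],[-1,-0.7,0,0.1,0,0,0],[-1,-0.6,0,0.1,0,0,0],[-1,-0.6,0,0,0,0,0],[-1,-0.6,0,0,0,0,0],[-1,-0.6,0,0.2,0,0,0],[-1,-0.6,0,0.2,0,0,0],[-1,-0.6,0,0.2,0,0,0],[-1,-0.6,0,0.2,0,0,0],[-1,0,0,0,0,0,0]]'
python3 - <<'E'
from h import *
S=snapshot("side");print([(round(d["conf"],2),np.round(d["location"])) for d in place_of(S,"cover_edge")[:2]],sense()["tool_pos"].round(1))
E
```

```text
time: 30.87
tool_pos: [536.6, 234.7, 332.2]
tcp_rot: [-180.0, 0.0, 89.9]
ft_force: [-0.7, 0.2, -0.0]
finger_gap: -0.2
grip_force: 0.0
[(0.87, array([546., 212., 360.]))] [536.5 235.5 332.4]
```

The cover follows: its edge moved from y 240 to 212, about 109° as modelled.

```bash
python3 -m handwheel '[[-1,-0.65,0,0.2,0,0,0],[-1,-0.65,0,0.25,0,0,0],[-1,-0.6,0,0.25,0,0,0],[-1,-0.6,0,0.25,0,0,0],[-1,-0.6,0,0.3,0,0,0],[-1,-0.6,0,0.3,0,0,0],[-1,-0.55,0,0.35,0,0,0],[-1,-0.55,0,0.35,0,0,0],[-1,-0.55,0,0.4,0,0,0],[-1,-0.55,0,0.4,0,0,0],[-1,-0.5,0,0.45,0,0,0],[-1,-0.5,0,0.45,0,0,0]]'
python3 -m handwheel '[[-1,-0.5,0,0.45,0,0,0],[-1,-0.5,0,0.45,0,0,0],[-1,-0.45,0,0.5,0,0,0],[-1,-0.45,0,0.5,0,0,0],[-1,-0.4,0,0.5,0,0,0],[-1,-0.4,0,0.5,0,0,0],[-1,-0.35,0,0.55,0,0,0],[-1,-0.35,0,0.55,0,0,0],[-1,-0.35,0,0.55,0,0,0],[-1,-0.35,0,0.55,0,0,0],[-1,0,0,0,0,0,0]]'
python3 - <<'E'
from h import *
S=snapshot("side");print([(round(d["conf"],2),np.round(d["location"])) for d in place_of(S,"cover_edge")[:2]],sense()["tool_pos"].round(1))
E
```

```text
time: 31.97
tool_pos: [536.6, 166.3, 292.9]
tcp_rot: [180.0, -0.0, 89.9]
ft_force: [1.1, -0.2, 1.7]
finger_gap: 0.4
grip_force: 0.4
time: 32.88
tool_pos: [535.8, 125.1, 240.5]
tcp_rot: [-179.9, 0.0, 89.9]
ft_force: [0.5, -0.5, -0.3]
finger_gap: 0.1
grip_force: 0.0
[(0.68, array([545.,  85., 251.])), (0.21, array([ 739., -275.,    3.]))] [536.3 125.7 241.8]
```

```bash
python3 -m handwheel '[[-1,-0.3,0,0.6,0,0,0],[-1,-0.3,0,0.6,0,0,0],[-1,-0.25,0,0.6,0,0,0],[-1,-0.25,0,0.6,0,0,0],[-1,-0.2,0,0.6,0,0,0],[-1,-0.2,0,0.65,0,0,0],[-1,-0.15,0,0.65,0,0,0],[-1,-0.15,0,0.65,0,0,0],[-1,-0.1,0,0.65,0,0,0],[-1,-0.1,0,0.65,0,0,0],[-1,-0.1,0,0.65,0,0,0],[-1,-0.1,0,0.65,0,0,0]]'
python3 -m handwheel '[[-1,0,0,0.65,0,0,0],[-1,0,0,0.65,0,0,0],[-1,0,0,0.6,0,0,0],[-1,0,0,0.6,0,0,0],[-1,0.05,0,0.6,0,0,0],[-1,0.05,0,0.6,0,0,0],[-1,0.1,0,0.6,0,0,0],[-1,0.1,0,0.6,0,0,0],[-1,0.15,0,0.55,0,0,0],[-1,0.15,0,0.55,0,0,0],[-1,0,0,0,0,0,0]]'
python3 - <<'E'
from h import *
S=snapshot("side");print([(round(d["conf"],2),np.round(d["location"])) for d in place_of(S,"cover_edge")[:2]],sense()["tool_pos"].round(1))
E
```

```text
time: 33.98
tool_pos: [536.5, 103.9, 166.1]
tcp_rot: [-180.0, -0.0, 89.9]
ft_force: [-0.1, 1.0, -0.6]
finger_gap: 0.0
grip_force: 0.1
time: 34.9
tool_pos: [535.6, 110.1, 105.2]
tcp_rot: [-179.9, -0.0, 89.9]
ft_force: [0.1, -0.1, -0.1]
finger_gap: -0.0
grip_force: 0.0
[] [536.3 110.  106.4]
```

```bash
python3 -m handwheel '[[-1,0.15,0,0.5,0,0,0],[-1,0.15,0,0.5,0,0,0],[-1,0.2,0,0.4,0,0,0],[-1,0.2,0,0.4,0,0,0],[-1,0.2,0,0.3,0,0,0],[-1,0.15,0,0.3,0,0,0],[-1,0.1,0,0.3,0,0,0],[-1,0,0,0,0,0,0]]'
python3 -m handwheel '[[-1,0.1,0,0.2,0,0,0],[-1,0.1,0,0.2,0,0,0],[-1,0,0,0.1,0,0,0],[-1,0,0,0,0,0,0]]'
```

```text
time: 35.67
tool_pos: [536.0, 121.7, 78.9]
tcp_rot: [-179.9, -0.0, 90.0]
ft_force: [1.3, 0.4, 0.2]
finger_gap: -0.1
grip_force: 0.0
time: 36.0
tool_pos: [536.4, 123.5, 74.5]
tcp_rot: [-180.0, -0.0, 89.9]
ft_force: [-0.6, 0.5, -1.1]
finger_gap: 0.1
grip_force: 0.0
```

```bash
python3 -m handwheel '[[-1,0,0,0.1,0,0,0],[-1,0,0,0.1,0,0,0],[-1,0,0,0,0,0,0]]'
python3 -m handwheel '[[-1,0,0,0.1,0,0,0],[-1,0,0,0.1,0,0,0],[-1,0,0,0,0,0,0]]'
```

```text
time: 36.25
tool_pos: [536.5, 123.4, 72.7]
tcp_rot: [-180.0, -0.0, 89.9]
ft_force: [0.5, 0.2, -0.4]
finger_gap: -0.1
grip_force: 0.1
time: 36.5
tool_pos: [536.7, 123.4, 70.9]
tcp_rot: [180.0, -0.0, 89.9]
ft_force: [-0.2, -0.1, 2.0]
finger_gap: -0.3
grip_force: 0.6
```

```bash
python3 -m handwheel '[[-1,0,0,0.1,0,0,0],[-1,0,0,0.1,0,0,0],[-1,0,0,0,0,0,0]]'
python3 -m handwheel '[[-1,0,0,0.1,0,0,0],[-1,0,0,0,0,0,0]]'
```

```text
time: 36.75
tool_pos: [537.0, 123.5, 70.5]
tcp_rot: [180.0, -0.0, 89.9]
ft_force: [-6.8, -1.0, 14.9]
finger_gap: -0.1
grip_force: 6.5
time: 36.92
tool_pos: [537.0, 123.6, 70.3]
tcp_rot: [180.0, -0.0, 89.9]
ft_force: [-9.8, -1.3, 21.2]
finger_gap: -0.1
grip_force: 9.6
```

Firm stop at the height modelled for shut, 21 N. Now I lift clear and check everything.

```bash
python3 -m handwheel '[[-1,0,0,-0.3,0,0,0],[-1,0,0,-1,0,0,0],[-1,0,0,-2.5,0,0,0],[-1,0,0,-2.5,0,0,0],[-1,0,0,-2.5,0,0,0],[-1,0,0,-2.5,0,0,0],[-1,0,0,-2.5,0,0,0],[-1,-2.5,0,-2.5,0,0,0],[-1,-2.5,0,-2,0,0,0],[-1,-2.5,0,0,0,0,0],[-1,-2.5,0,0,0,0,0],[-1,0,0,0,0,0,0]]'
python3 - <<'E'
from h import *
print(sense()["tool_pos"].round())
print("expected edge",tw([-114,0,21]).round(1))
for n in("top","side","wrist"):
  P=snapshot(n)
  for q in["cover_edge","spanner","spanner_end","caliper","caliper_end","torque_wrench","torque_wrench_end"]:
    print(n,q,[(round(d["conf"],2),np.round(d["location"]).tolist(),TR.inv().apply(d["location"]-TO).round().tolist()) for d in place_of(P,q)[:2]])
P=snapshot("top")
for q in["radio_board","mast_clamp","parts_bin"]: print(q,[(round(d["conf"],2),np.round(d["location"])) for d in place_of(P,q)[:1]])
E
```

```text
time: 37.92
tool_pos: [536.6, 19.6, 251.7]
tcp_rot: [179.9, 0.1, 89.8]
ft_force: [-0.4, 0.5, 0.0]
finger_gap: -0.2
grip_force: 0.0
[537.  20. 252.]
expected edge [544.   88.8  41.2]
top cover_edge []
top spanner [(0.47, [820.0, 130.0, -3.0], [-101.0, -276.0, -37.0])]
top spanner_end [(0.79, [740.0, 142.0, -0.0], [-89.0, -196.0, -41.0])]
top caliper [(0.63, [534.0, -634.0, 1.0], [-760.0, 14.0, 348.0])]
top caliper_end [(0.76, [573.0, -552.0, -3.0], [-691.0, -26.0, 303.0])]
top torque_wrench []
top torque_wrench_end [(0.31, [620.0, 197.0, 80.0], [-1.0, -77.0, 1.0])]
side cover_edge [(0.98, [547.0, 86.0, 39.0], [-117.0, -3.0, 21.0]), (0.55, [543.0, 268.0, 120.0], [81.0, 0.0, -0.0])]
side spanner [(0.76, [828.0, 135.0, 0.0], [-96.0, -285.0, -37.0])]
side spanner_end [(0.67, [736.0, 134.0, 1.0], [-95.0, -192.0, -36.0])]
side caliper [(0.7, [536.0, -635.0, -0.0], [-762.0, 12.0, 347.0])]
side caliper_end [(0.87, [572.0, -549.0, 2.0], [-686.0, -25.0, 305.0])]
side torque_wrench [(0.58, [548.0, 87.0, 36.0], [-118.0, -4.0, 18.0])]
side torque_wrench_end []
wrist cover_edge [(0.7, [546.0, 84.0, 44.0], [-117.0, -2.0, 26.0])]
wrist spanner [(0.72, [819.0, 135.0, -1.0], [-96.0, -276.0, -37.0])]
wrist spanner_end [(0.66, [741.0, 145.0, 4.0], [-84.0, -197.0, -39.0])]
wrist caliper []
wrist caliper_end []
wrist torque_wrench []
wrist torque_wrench_end []
radio_board [(0.66, array([624., 269., 125.]))]
mast_clamp [(0.68, array([597., 470.,   2.]))]
parts_bin [(0.82, array([ 738., -266.,    1.]))]
```

```bash
python3 -c "
from bench import *
print(hand_in())"
```

```text
the job is handed in; nothing more can be done
None
```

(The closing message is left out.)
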